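# Clear the rock trimming plate with the scraper block

## Robot

A 6-joint arm with a two-finger parallel gripper is mounted at the origin on the work surface. World frame = base frame: x ahead of the robot, y to its left, z up, the work surface at z = 0. Lengths are in m, angles in rad, forces in N, time in s.
With the tool pointing down it reaches from about 0.275 to 0.75 m from the base axis. Payload 10.2 kg.
Tool frame: the origin (TCP) lies at the very end of the fingers, on their centre line; the grasp point (between the pads) lies 19 mm behind it (tcp_to_grasp is the distance from the TCP to the grasp point, in m); x points along the fingers, y is the direction in which the jaws open and shut, and the axes are right-handed (so a half turn about x gives the same grasp; the last joint's range is limited). The gripper opens to 88 mm and grips with 3 to 60 N. Pads are 18 mm wide; open, the fingers measure 123 mm over their backs; the gripper's body (75 mm by 187 mm) begins 45 mm behind the grasp point.
Start: joints at [0.899, 0.313, 1.498, -0, 1.331, -0.223], TCP at [0.228, 0.473, 0.239] pointing down, gripper open.
Joint ranges: [-2.94, 2.94], [-0.97, 2.17], [0.19, 2.56], [-1.23, 4.37], [0.02, 3.11], [-2.88, 2.88]. Speed limits (rad/s): [2.39, 2.39, 3.01, 3.14, 3.14, 3.14].

## Interface

Orientations are given as a 3x3 rotation matrix whose columns are the frame's x, y, z axes.
In Python, from bench import read_state, camera, camera_info, close_job, tcp_to_grasp gives the robot as it stands.
- The arm moves only by the tool step_arm, never from a script. Its argument "targets" is a list of rows, each a list of 3 entries, a list of its own where there are three numbers: the shift along the tool's x, y, z in cm, then the turn, a rotation vector about the tool's x, y, z in degrees, then the finger opening in cm, from 0 to 8.81. A call has 1 to 10 rows; each row is the pose to reach, as a shift and turn from the pose measured when the call began, along the tool's axes at that moment; what a row does not reach only later rows make up. A row lasts 1/12 s, in which the tool goes at most 41.7 mm and 7.16 degrees, less where a joint would pass 70% of its speed; a pose out of reach is approached as far as the arm can. A call with a gripper value outside its range is refused whole. The fingers move at their own pace and stop on an object; the grip force is fixed at half the most. Time passes only in rows, so rows that repeat a pose let the fingers close. It gives the time, the measured TCP pose, the force and the opening at its end, in the units of the state.
- read_state(): the state, without advancing time (a new reading comes with each control period).
- camera(name): name is "scene" or "top"; returns the picture (420x560x3 uint8, blue, green, red); there is no depth.
- camera_info(name): a dict with "vfov" (degrees; the focal length in pixels is half the picture's height over the tangent of half this angle, whatever the lens; pixels are square), "cx", "cy" (the principal point, pixels), "pose" (4x4, takes a point from camera to world coordinates). Camera axes: x right, y up, looking along -z (the intrinsics and any distortion apply to the point x, -y, -z); pixel columns grow to the right and rows downward; lengths in m; the calibration is good to about 2 mm. A picture is of the moment at which its call begins. camera_info takes no time and is no camera call.
- close_job(): hands the job in, once; it reports no verdict.
The state is a dict: "t": time; "q": joint angles; "qvel": joint speeds; "tau": joint torques, N m; "eef_pos": TCP position; "tool_rot": TCP orientation; "ft_force": force on the tool from outside, world axes, zero at the start; "ft_torque": the same for the moment, N m; "opening": finger opening in m.
Only numpy, scipy, OpenCV 4.12 (cv2) and the standard library are available. Lean on these libraries where they do the work, as an engineer would, in place of code of your own. Each camera call takes 0.05 s, during which the arm holds its last target. There are 200 camera calls.

## Task

Take the scraper block from its rest and use it to sweep all five loose stone chips off the raised steel plate into the white tray under the plate's end, without touching the chips with the gripper. Leave the round polished sample standing where it is on the plate and do not disturb the other things on the bench; finally stand the scraper block upright in its rest again and let go.

Things in the scene. Friction and masses are not known exactly. Their poses are not given: they have to be found in the camera images.
- plate: fixed steel trimming plate, 196 mm (its x) by 260 mm (its y), on short feet; origin at bench level under its centre; its flat top is 60 mm above the bench. Low rims 8 mm wide, standing 9 mm above the top, run along both long sides (at x = +-94 mm, inner faces at x = +-90 mm); both short ends (y = +-130 mm) are open, with no rim. Its yaw varies.
- tray: fixed white open tray for the chips, 200 mm (its x) by 110 mm (its y), 28 mm high, walls and floor 4 mm; origin at bench level under its centre. Chips may lie on one another in it. It is parallel to the plate and lies at one of its two open ends (plate's +y or -y, it varies), its centre 173 mm from the plate's centre, its near wall 12 mm under the plate's overhanging end.
- slide_case: fixed closed flat wooden case, 180 x 100 mm, 32 mm high, at the plate's other open end, its centre 173 mm from the plate's centre; not part of the job. Origin at bench level under its centre.
- rest: fixed shallow grey dish, the scraper's rest, 130 mm (its x) by 70 mm (its y), 16 mm high, walls and floor 5 mm; origin at bench level under its centre. It stands to the left or the right of the plate and tray (varies).
- scraper: loose scraper block, 140 g, standing upright in the rest: a black blade block 90 mm long (its x), 20 mm thick (its y), 40 mm high, with a wooden grip on top of its middle, 44 mm (x) by 26 mm (y), from 40 to 85 mm above its underside. Origin in the centre of its underside (5 mm above the bench in the rest), z up. Pinch the grip across its 26 mm.
- chip0: loose, tan stone off-cut, an irregular flat chip, about 24 x 18 mm, 10 mm thick, 13 g; origin in the centre of its underside as it starts, z up. It starts lying on the plate.
- chip1: loose, tan stone off-cut, an irregular flat chip, about 21 x 20 mm, 11 mm thick, 13 g; origin in the centre of its underside as it starts, z up. It starts lying on the plate.
- chip2: loose, tan stone off-cut, an irregular flat chip, about 26 x 16 mm, 9 mm thick, 13 g; origin in the centre of its underside as it starts, z up. It starts lying on the plate.
- chip3: loose, tan stone off-cut, an irregular flat chip, about 20 x 17 mm, 12 mm thick, 13 g; origin in the centre of its underside as it starts, z up. It starts lying on the plate.
- chip4: loose, tan stone off-cut, an irregular flat chip, about 23 x 19 mm, 10 mm thick, 13 g; origin in the centre of its underside as it starts, z up. It starts lying on the plate.
- sample: loose polished sample, an upright black resin disc 32 mm across and 20 mm high with a stone face, 40 g, standing on the plate near its +x rim: centre about 65 mm from the plate's centre line on the plate's +x side, while all the chips' centres start on the strip from -60 to +25 mm (plate x) and within 72 mm of the centre along plate y. Origin in the centre of its underside.
- jar: loose closed jar, 68 mm across, 75 mm high, 300 g, standing on the bench on the side opposite to the rest; not part of the job. Origin in the centre of its underside.
- dish: loose low glass dish, 90 mm across, 16 mm high, on the bench beyond the plate; not part of the job. Origin in the centre of its underside.
- brush: loose hand brush, 170 mm long, lying on the bench beyond the plate; not part of the job.
There are look-alikes about, which are no part of the job. Leave any yellow look-alike of the rest alone.

How it is judged:
By the outcome, as a careful person would: the job done as asked, in the order asked, and still so for the second after the job is handed in, with the robot touching nothing.
It also fails if it takes over 62 s, if anything falls off the work surface, if the arm or the gripper's body presses on something with over 40 N, if the wrist force passes 120 N, or if a joint passes its speed limit or range.

## Working session

There is one attempt and no reset: what is moved stays moved. The work goes in short steps, Python scripts to look and compute and a tool call to move; the robot and the scene stay as the last step left them, time stands still between calls to the robot, and variables do not carry over. Pictures are saved under pics/ and viewed, about 8 in all and at most 12, crops included, and the job is handed in when it is done.

Besides the shell and the picture viewer there is one more tool, called after ">>>" as name(argument=value, ...) on one line, values as JSON. step_arm: Moves the arm, as the interface text tells. Its arguments: {"type":"object","properties":{"targets":{"type":"array"}},"required":["targets"]}

```bash
mkdir -p pics; ls
python3 - <<'E'
from bench import *
import cv2,numpy as np
print(read_state()); print(tcp_to_grasp if not callable(tcp_to_grasp) else tcp_to_grasp())
for n in("scene","top"):
    i=camera_info(n);print(n,i); cv2.imwrite(f"pics/{n}0.png",camera(n))
E
```

```text
pics
{'t': 0.0, 'q': array([ 8.98606486e-01,  3.13442419e-01,  1.49843658e+00,  9.04832393e-06,
        1.33100187e+00, -2.23378997e-01]), 'qvel': array([-0.00174747, -0.00096868, -0.00049047,  0.00093031,  0.00046521,
       -0.00126104]), 'tau': array([-1.67910830e-04, -4.02208221e+01, -2.52268696e+01,  6.94509270e-02,
        3.52445198e-02, -2.10952176e-04]), 'eef_pos': array([0.22763546, 0.4728077 , 0.23816514]), 'tool_rot': array([[-8.09049562e-04,  4.33895889e-01,  9.00962653e-01],
       [-1.00250280e-03,  9.00962144e-01, -4.33896544e-01],
       [-9.99999170e-01, -1.25426139e-03, -2.93941183e-04]]), 'ft_force': array([-0.63932491,  0.11096911,  0.05610027]), 'ft_torque': array([-0.01704344, -0.04117781, -0.01899487]), 'opening': 0.0880294078849647}
0.0187
scene {'vfov': 44.13192658082731, 'cx': 282.1703553596856, 'cy': 216.63318039366098, 'pose': array([[-0.29164762, -0.77371282,  0.56241455,  1.55062755],
       [ 0.95645881, -0.22893049,  0.18104525,  0.38675647],
       [-0.01132319,  0.59072777,  0.80679148,  1.41793797],
       [ 0.        ,  0.        ,  0.        ,  1.        ]])}
top {'vfov': 55.63627744156076, 'cx': 274.8515986667868, 'cy': 212.68771483043773, 'pose': array([[ 0.02366689,  0.98140442, -0.19048685,  0.41659746],
       [-0.99946982,  0.02748911,  0.0174479 ,  0.08417994],
       [ 0.02235976,  0.18997292,  0.98153468,  1.11991469],
       [ 0.        ,  0.        ,  0.        ,  1.        ]])}
```

View pics/top0.png

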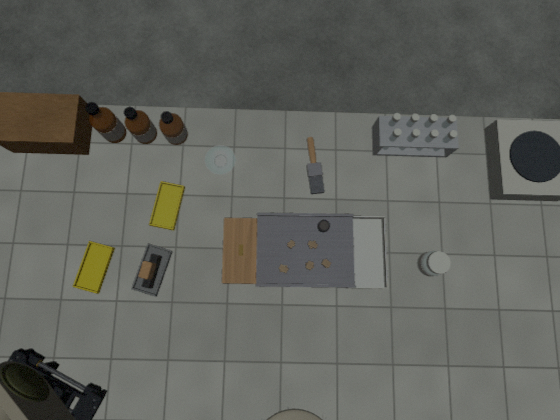

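View pics/scene0.png

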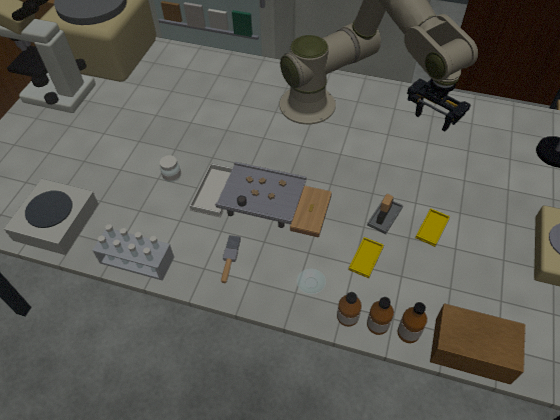

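Shown in the top view: the scraper (black blade, tan grip) stands in the grey rest at (152,270). Look-alikes are the yellow rests at (167,206) and (95,267), and the brush at (315,165). I choose the grey rest. The plate is at (306,250), with the tray to its right (370,252) and the case to its left (240,250). The sample is at (324,226) and the chips at (292,244), (312,244), (284,268), (310,265), (326,263).

```bash
cat > h.py <<'E'
from bench import *
import cv2,numpy as np
def ray(n,p):
    i=camera_info(n);f=210/np.tan(np.radians(i["vfov"]/2));T=i["pose"]
    d=T[:3,:3]@np.array([(p[0]-i["cx"])/f,-(p[1]-i["cy"])/f,-1.]);return T[:3,3],d
def plane(n,p,z):
    o,d=ray(n,p);return o+d*(z-o[2])/d[2]
def tri(pt,ps):
    o,d=ray("top",pt);o2,d2=ray("scene",ps)
    s=np.linalg.lstsq(np.c_[d,-d2],o2-o,rcond=None)[0]
    a,b=o+s[0]*d,o2+s[1]*d2;return (a+b)/2,np.linalg.norm(a-b)
def proj(n,P):
    i=camera_info(n);f=210/np.tan(np.radians(i["vfov"]/2));T=i["pose"]
    c=T[:3,:3].T@(np.asarray(P)-T[:3,3]);return np.array([i["cx"]-f*c[0]/c[2],i["cy"]+f*c[1]/c[2]])
E
python3 - <<'E'
from h import *
t=cv2.imread("pics/top0.png");s=cv2.imread("pics/scene0.png")
a=cv2.resize(t[235:305,120:190],None,fx=6,fy=6,interpolation=cv2.INTER_CUBIC)
b=cv2.resize(s[185:255,355:425],None,fx=6,fy=6,interpolation=cv2.INTER_CUBIC)
cv2.imwrite("pics/cropA.png",np.hstack([a,b])[:, :800] if 0 else cv2.resize(np.hstack([a,b]),(800,400)))
a=t[205:300,215:395];b=s[150:245,170:350]
cv2.imwrite("pics/cropB.png",cv2.resize(np.vstack([a,b]),None,fx=3.1,fy=3.1,interpolation=cv2.INTER_CUBIC))
E
```

```text
(no output)
```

View pics/cropA.png

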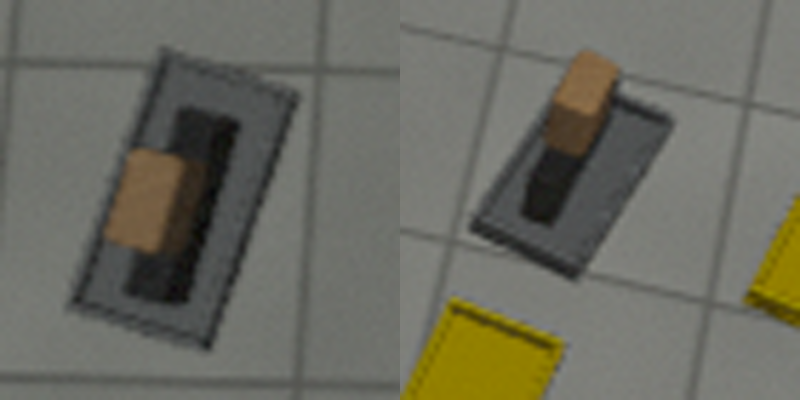

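View pics/cropB.png

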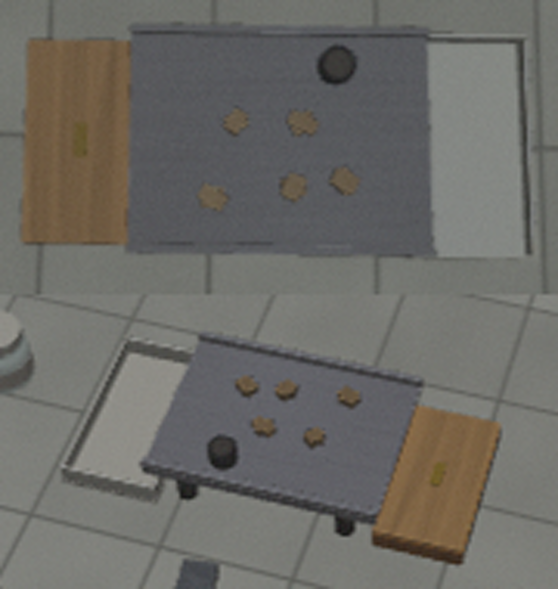

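The close crop confirms the choice: a grey rest holding a black blade with a tan grip. Chips, sample and tray are clear too. Next I measure from both views.

Run:
```python
from h import *
np.set_printoptions(precision=4,suppress=True)
A=lambda x,y:np.array([120+x/5.714,235+y/5.714]); As=lambda x,y:np.array([355+(x-400)/5.714,185+y/5.714])
B=lambda x,y:np.array([215+x/3.1,205+y/3.1]); Bs=lambda x,y:np.array([170+x/3.1,150+(y-294.5)/3.1])
ang=lambda a,b:np.degrees(np.arctan2(*(b-a)[[1,0]]))
R=[plane("top",A(*p),.016) for p in[(162,48),(300,95),(210,350),(70,307)]]
print("rest",np.mean(R,0),ang(R[3],R[0]),ang(R[2],R[1]),[np.linalg.norm(R[i]-R[i-1]) for i in range(4)])
for a,b in[((162,48),(612,90)),((300,95),(673,120)),((210,350),(578,278)),((70,307),(472,225))]:print(tri(A(*a),As(*b)))
G=[plane("top",A(*p),.09) for p in[(130,150),(182,155),(158,252),(105,240)]]
print("grip top",np.mean(G,0),ang(G[3],G[0]),ang(G[2],G[1]),[np.linalg.norm(G[i]-G[i-1]) for i in range(4)])
Gs=[(587,50),(620,70),(603,112),(555,95)];print("scene",plane("scene",np.mean([As(*p) for p in Gs],0),.09), tri(np.mean([A(*p) for p in[(130,150),(182,155),(158,252),(105,240)]],0),np.mean([As(*p) for p in Gs],0)))
Bl=[plane("top",A(*p),.045) for p in[(180,107),(240,118),(188,302),(128,296)]]
print("blade",np.mean(Bl,0),ang(Bl[3],Bl[0]),ang(Bl[2],Bl[1]))
P=[(132,27),(427,30),(433,255),(128,252)];PS=[(378,516),(145,465),(203,335),(423,380)]
T=[tri(B(*a),Bs(*b)) for a,b in zip(P,PS)];print("plate tri",T)
Q=np.array([plane("top",B(*p),.069) for p in P]);c=Q.mean(0);print("plate",c,Q,ang(Q[1],Q[0]),ang(Q[2],Q[3]))
Q2=np.array([plane("scene",Bs(*p),.069) for p in PS]);print("plate scene",Q2.mean(0),ang(Q2[1],Q2[0]),ang(Q2[2],Q2[3]))
yaw=np.radians((ang(Q[1],Q[0])+ang(Q[2],Q[3])+ang(Q2[1],Q2[0])+ang(Q2[2],Q2[3]))/4-90);M=np.array([[np.cos(yaw),np.sin(yaw)],[-np.sin(yaw),np.cos(yaw)]])
print(np.degrees(yaw)); c=(c+Q2.mean(0))/2
for n,a,b,z in[("c",(236,121),(315,436),.07),("c",(302,122),(263,426),.07),("c",(213,196),(348,397),.07),("c",(293,187),(287,388),.07),("c",(343,181),(247,385),.07),("sample",(337,64),(222,443),.08)]:
  print(n,M@(plane("top",B(*a),z)-c)[:2],M@(plane("scene",Bs(*b),z)-c)[:2],tri(B(*a),Bs(*b)))
for p in[(427,38),(523,38),(530,255)]:print("tray",M@(plane("top",B(*p),.028)-c)[:2])
for p in[(25,40),(22,243)]:print("case",M@(plane("top",B(*p),.032)-c)[:2])
```

```text
rest [0.4628 0.3948 0.016 ] -14.885845725583964 -15.46624854806195 [np.float64(0.1282029402423566), np.float64(0.07118637405162345), np.float64(0.12582021687016307), np.float64(0.06985776152992325)]
(array([0.5161, 0.3931, 0.144 ]), np.float64(0.03783357122587957))
(array([0.496 , 0.3889, 0.0886]), np.float64(0.12292689949976919))
(array([ 0.3896,  0.4278, -0.1933]), np.float64(0.011292458912937486))
(array([ 0.4369,  0.4054, -0.048 ]), np.float64(0.12686591992602764))
grip top [0.459  0.3926 0.09  ] -10.749142316533217 -9.330963851178012 [np.float64(0.0406844513728335), np.float64(0.023347059042941407), np.float64(0.0435896978430606), np.float64(0.02426585156372443)]
scene [0.4603 0.3995 0.09  ] (array([0.4582, 0.3968, 0.0857]), np.float64(0.005863738156661412))
blade [0.4586 0.3872 0.045 ] -10.782347813906544 -11.481670009825441
plate tri [(array([0.6167, 0.1152, 0.0634]), np.float64(0.006779355473313721)), (array([ 0.6214, -0.1425,  0.0623]), np.float64(0.007603214398905185)), (array([ 0.4279, -0.1463,  0.0609]), np.float64(0.005601541757199942)), (array([0.4241, 0.1116, 0.0626]),
[... 370 characters left out ...]
), np.float64(0.004563751586877556))
c [ 0.0122 -0.0223] [ 0.0157 -0.0188] (array([ 0.5378, -0.0353,  0.0656]), np.float64(0.0027170147200487015))
c [-0.0509  0.0539] [-0.0476  0.0585] (array([0.4727, 0.0404, 0.0652]), np.float64(0.0037358994823998453))
c [-0.043  -0.0139] [-0.0423 -0.0096] (array([ 0.4818, -0.027 ,  0.0684]), np.float64(0.004048848039272013))
c [-0.0378 -0.0565] [-0.0349 -0.0533] (array([ 0.4883, -0.0706,  0.0662]), np.float64(0.0025099909401238903))
sample [ 0.0611 -0.0519] [ 0.0568 -0.0509] (array([ 0.5861, -0.0632,  0.0845]), np.float64(0.0017902122830945812))
tray [ 0.0939 -0.1415]
tray [ 0.0946 -0.2289]
tray [-0.0985 -0.2257]
case [0.0884 0.2203]
case [-0.0902  0.2177]
```

```bash
cat >> h.py <<'E'
from scipy.spatial.transform import Rotation as Ro
def go(x,y,z,yaw,note=""):
    "shift (cm) and turn (deg) to TCP at x,y,z with tool down and tool y at yaw (deg)"
    s=read_state();R=s["tool_rot"];a=np.radians(yaw)
    W=np.c_[[0,0,-1],[np.cos(a),np.sin(a),0],[np.sin(a),-np.cos(a),0]]
    print(note,"shift",np.round(R.T@(np.array([x,y,z])-s["eef_pos"])*100,2),"turn",np.round(Ro.from_matrix(R.T@W).as_rotvec(degrees=True),2),"t",round(s["t"],2))
E
python3 -c "
from h import *
go(.459,.3955,.16,79.3)"
```

```text
shift [ 7.82  3.08 24.2 ] turn [-15.02  -0.02   0.06] t 0.1
```

>>> step_arm(targets=[[[0, 1, 8], [-5, 0, 0], 8.8], [[3, 2, 16], [-10, 0, 0], 8.8], [[6, 3, 22], [-15, 0, 0], 8.8], [[7.8, 3.1, 24.2], [-15, 0, 0], 8.8], [[7.8, 3.1, 24.2], [-15, 0, 0], 8.8], [[7.8, 3.1, 24.2], [-15, 0, 0], 8.8], [[7.8, 3.1, 24.2], [-15, 0, 0], 8.8], [[7.8, 3.1, 24.2], [-15, 0, 0], 8.8]])

```text
t: 0.77
eef_pos: [0.4604, 0.3941, 0.158]
tool_rot: [[-0.004, 0.189, 0.982], [-0.003, 0.982, -0.189], [-1.0, -0.003, -0.003]]
ft_force: [-1.3, -0.8, 0.6]
opening: 0.088
```

Run:
```python
from h import *
t=camera("top");s=camera("scene");st=read_state();print(st["eef_pos"],proj("top",st["eef_pos"]),proj("scene",st["eef_pos"]))
cv2.imwrite("pics/top1.png",t);cv2.imwrite("pics/scene1.png",s)
a=cv2.resize(t[220:320,100:200],(400,400),interpolation=cv2.INTER_CUBIC);b=cv2.resize(s[145:245,340:440],(400,400),interpolation=cv2.INTER_CUBIC)
cv2.imwrite("pics/c1.png",np.hstack([a,b]))
```

```text
[0.45844645 0.396019   0.16027324] [134.88652119 268.59227391] [390.93179276 184.80480142]
```

View pics/c1.png

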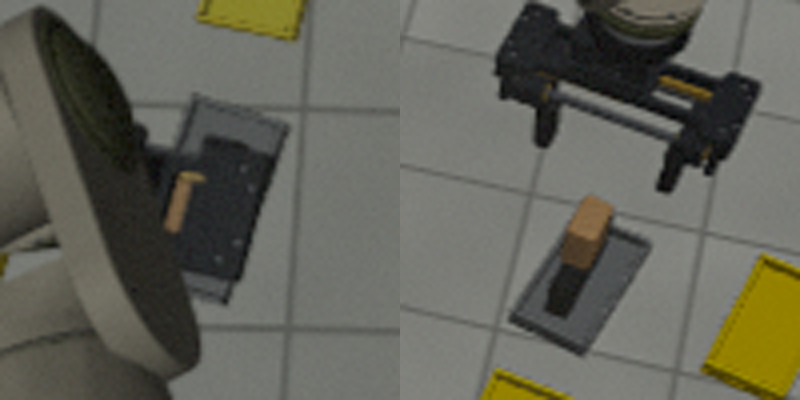

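Fingers straddle the grip in the scene view (tips at crop pixels 542 and 667, grip centred on about 587). The grip lies a few mm to +y. I descend with a small correction and close.

>>> step_arm(targets=[[[3, 0.2, 0.1], [0, 0, 0], 8.8], [[6, 0.2, 0.1], [0, 0, 0], 8.8], [[8.5, 0.2, 0.1], [0, 0, 0], 8.8], [[10.5, 0.2, 0.1], [0, 0, 0], 8.8], [[10.5, 0.2, 0.1], [0, 0, 0], 8.8], [[10.5, 0.2, 0.1], [0, 0, 0], 8.8], [[10.5, 0.2, 0.1], [0, 0, 0], 6], [[10.5, 0.2, 0.1], [0, 0, 0], 4.5], [[10.5, 0.2, 0.1], [0, 0, 0], 3.6], [[10.5, 0.2, 0.1], [0, 0, 0], 3.2]])

```text
t: 1.7
eef_pos: [0.4599, 0.398, 0.0563]
tool_rot: [[0.0, 0.186, 0.983], [0.0, 0.983, -0.186], [-1.0, 0.0, 0.0]]
ft_force: [0.7, 0.5, -0.0]
opening: 0.0635
```

>>> step_arm(targets=[[[0, 0, 0], [0, 0, 0], 2.9], [[0, 0, 0], [0, 0, 0], 2.4], [[0, 0, 0], [0, 0, 0], 1.5], [[0, 0, 0], [0, 0, 0], 1], [[0, 0, 0], [0, 0, 0], 1], [[0, 0, 0], [0, 0, 0], 1]])

```text
t: 2.2
eef_pos: [0.46, 0.398, 0.0563]
tool_rot: [[0.0, 0.186, 0.983], [0.0, 0.983, -0.186], [-1.0, 0.0, 0.0]]
ft_force: [0.1, 0.5, 0.2]
opening: 0.026
```

>>> step_arm(targets=[[[-1, 0, 0], [0, 0, 0], 1], [[-3, 0, 0], [0, 0, 0], 1], [[-5.5, 0, 0], [0, 0, 0], 1], [[-8, 0, 0], [0, 0, 0], 1], [[-10.5, 0, 0], [0, 0, 0], 1], [[-10.5, 0, 0], [0, 0, 0], 1], [[-10.5, 0, 0], [0, 0, 0], 1]])

```text
t: 2.78
eef_pos: [0.4602, 0.3981, 0.1623]
tool_rot: [[0.002, 0.186, 0.983], [0.001, 0.983, -0.186], [-1.0, 0.001, 0.002]]
ft_force: [-0.2, 0.1, -2.5]
opening: 0.026
```

```bash
python3 -c "
from h import *
go(.514,.085,.143,91.2)"
```

```text
shift [  1.91 -29.77  11.11] turn [-11.91   0.11  -0.07] t 2.78
```

>>> step_arm(targets=[[[0, -3, 1.1], [-2, 0, 0], 1], [[0, -7, 2.6], [-4, 0, 0], 1], [[0, -11, 4.1], [-6, 0, 0], 1], [[0, -15, 5.6], [-8, 0, 0], 1], [[0, -19, 7.1], [-10, 0, 0], 1], [[0, -23, 8.6], [-12, 0, 0], 1], [[0, -27, 10.1], [-12, 0, 0], 1], [[1, -29.8, 11.1], [-12, 0, 0], 1], [[1.9, -29.8, 11.1], [-12, 0, 0], 1], [[1.9, -29.8, 11.1], [-12, 0, 0], 1]])

```text
t: 3.62
eef_pos: [0.5126, 0.0833, 0.1403]
tool_rot: [[-0.004, -0.019, 1.0], [0.002, 1.0, 0.019], [-1.0, 0.002, -0.003]]
ft_force: [0.3, 0.6, -1.3]
opening: 0.0261
```

Run:
```python
from h import *
s=camera("scene");t=camera("top");st=read_state();print(st["eef_pos"],np.round(st["tool_rot"],3).tolist(),st["t"])
cv2.imwrite("pics/top2.png",t);cv2.imwrite("pics/scene2.png",s)
a=cv2.resize(t[190:310,210:400],(790,500),interpolation=cv2.INTER_CUBIC);b=cv2.resize(s[110:260,160:350],(760,600),interpolation=cv2.INTER_CUBIC)
cv2.imwrite("pics/c2.png",b)
```

```text
[0.51323126 0.08528515 0.1421947 ] [[-0.0, -0.023, 1.0], [0.002, 1.0, 0.023], [-1.0, 0.002, -0.0]] 3.7167
```

View pics/c2.png

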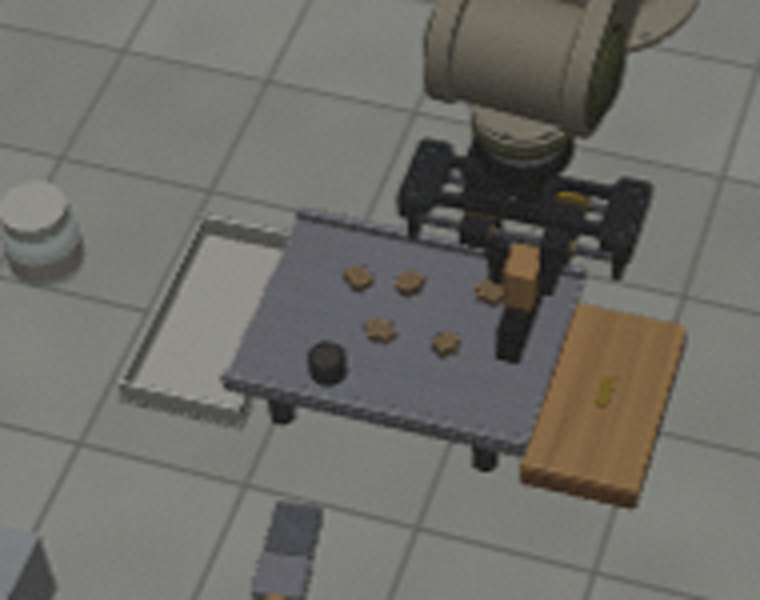

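Run:
```python
from h import *
C=lambda x,y:(160+x/4,110+y/4)
for n,p,z in[("blade end bottom mid",(510,360),.091),("sample top",(327,352),.08),("rimcorner tray near",(225,382),.069),("rim corner case near",(520,450),.069),("rim tray far",(300,213),.069),("rim case far",(585,278),.069)]:print(n,plane("scene",C(*p),z))
for n,P in[("blade end pred",(.558,.084,.091))]:print((proj("scene",P)-[160,110])*4)
# sample in top, by dark mask
t=cv2.imread("pics/top2.png")[205:245,305:345];m=(t.max(2)<60).astype(np.uint8);M=cv2.moments(m,True);p=(305+M["m10"]/M["m00"],205+M["m01"]/M["m00"]);print(p,M["m00"],plane("top",p,.075))
```

```text
blade end bottom mid [0.55660153 0.08605862 0.091     ]
sample top [ 0.58299465 -0.06323423  0.08      ]
rimcorner tray near [ 0.62837201 -0.13683782  0.069     ]
rim corner case near [0.62543073 0.11486909 0.069     ]
rim tray far [ 0.43584402 -0.14153571  0.069     ]
rim case far [0.43718075 0.11696496 0.069     ]
[507.07985529 360.73532482]
(316.0490797546012, 230.57668711656441) 163.0 [ 0.57403382 -0.04502879  0.075     ]
```

Scene view shows the blade behind all chips, its end predicted and seen to within 2 mm. There is about 6 mm clearance to the sample at pixel (327,352). I lower it now.

>>> step_arm(targets=[[[1, 0, -0.2], [0, 0, 0], 1], [[2, 0, -0.2], [0, 0, 0], 1], [[2.7, 0, -0.2], [0, 0, 0], 1], [[2.97, 0, -0.2], [0, 0, 0], 1], [[2.97, 0, -0.2], [0, 0, 0], 1], [[2.97, 0, -0.2], [0, 0, 0], 1]])

```text
t: 4.22
eef_pos: [0.5114, 0.0855, 0.1126]
tool_rot: [[-0.0, -0.023, 1.0], [0.002, 1.0, 0.023], [-1.0, 0.002, -0.0]]
ft_force: [0.5, 0.5, -0.9]
opening: 0.0264
```

>>> step_arm(targets=[[[0, -0.8, 0], [0, 0, 0], 1], [[0, -1.8, 0], [0, 0, 0], 1], [[0, -2.8, 0], [0, 0, 0], 1], [[0, -3.8, 0], [0, 0, 0], 1], [[0, -4.8, 0], [0, 0, 0], 1], [[0, -5.8, 0], [0, 0, 0], 1], [[0, -6.8, 0], [0, 0, 0], 1], [[0, -7.8, 0], [0, 0, 0], 1], [[0, -8.8, 0], [0, 0, 0], 1], [[0, -9.8, 0], [0, 0, 0], 1]])

```text
t: 5.05
eef_pos: [0.5136, -0.0134, 0.1125]
tool_rot: [[-0.0, -0.023, 1.0], [0.002, 1.0, 0.023], [-1.0, 0.002, -0.0]]
ft_force: [-0.2, 0.6, -1.2]
opening: 0.0257
```

Run:
```python
from h import *
s=camera("scene");st=read_state();print(st["eef_pos"],np.round(st["tool_rot"],3).tolist(),st["t"])
cv2.imwrite("pics/scene3.png",s)
cv2.imwrite("pics/c3.png",cv2.resize(s[150:225,190:310],(800,500),interpolation=cv2.INTER_CUBIC))
```

```text
[ 0.51382932 -0.01487336  0.11249418] [[0.0, -0.022, 1.0], [0.001, 1.0, 0.022], [-1.0, 0.001, 0.0]] 5.1
```

View pics/c3.png

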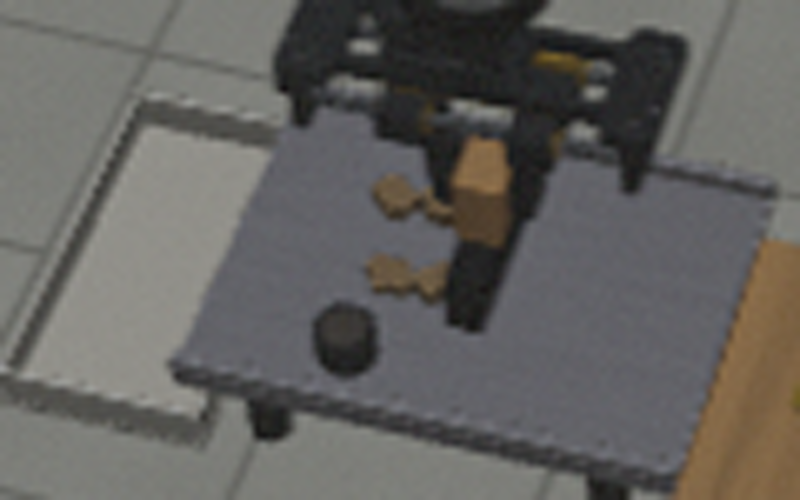

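Chips ride ahead of the blade at (375–450, 195–290), and the sample at (345,340) is clear of the blade's path. I continue.

>>> step_arm(targets=[[[0, -0.8, 0], [0, 0, 0], 1], [[0, -1.7, 0], [0, 0, 0], 1], [[0, -2.6, 0], [0, 0, 0], 1], [[0, -3.5, 0], [0, 0, 0], 1], [[0, -4.4, 0], [0, 0, 0], 1], [[0, -5.3, 0], [0, 0, 0], 1], [[0, -6.2, 0], [0, 0, 0], 1], [[0, -7.1, 0], [0, 0, 0], 1], [[0, -8, 0], [0, 0, 0], 1], [[0, -8.9, 0], [0, 0, 0], 1]])

```text
t: 5.93
eef_pos: [0.5158, -0.1048, 0.1124]
tool_rot: [[0.0, -0.022, 1.0], [0.001, 1.0, 0.022], [-1.0, 0.001, 0.0]]
ft_force: [0.2, 0.2, -1.5]
opening: 0.0259
```

>>> step_arm(targets=[[[0, -0.8, 0], [0, 0, 0], 1], [[0, -1.7, 0], [0, 0, 0], 1], [[0, -2.6, 0], [0, 0, 0], 1], [[0, -3.5, 0], [0, 0, 0], 1], [[0, -4.2, 0], [0, 0, 0], 1], [[0, -4.4, 0], [0, 0, 0], 1], [[0, -4.4, 0], [0, 0, 0], 1], [[0, -4.4, 0], [0, 0, 0], 1]])

```text
t: 6.6
eef_pos: [0.5167, -0.1486, 0.1123]
tool_rot: [[-0.0, -0.022, 1.0], [0.001, 1.0, 0.022], [-1.0, 0.001, -0.0]]
ft_force: [0.2, -0.7, -1.5]
opening: 0.0256
```

Run:
```python
from h import *
s=camera("scene");st=read_state();print(st["eef_pos"],np.round(st["tool_rot"],3).tolist(),st["t"])
cv2.imwrite("pics/scene4.png",s)
cv2.imwrite("pics/c4.png",cv2.resize(s[150:225,180:310],(800,462),interpolation=cv2.INTER_CUBIC))
```

```text
[ 0.51675983 -0.148435    0.1123783 ] [[-0.0, -0.022, 1.0], [0.001, 1.0, 0.022], [-1.0, 0.001, -0.0]] 6.65
```

View pics/c4.png

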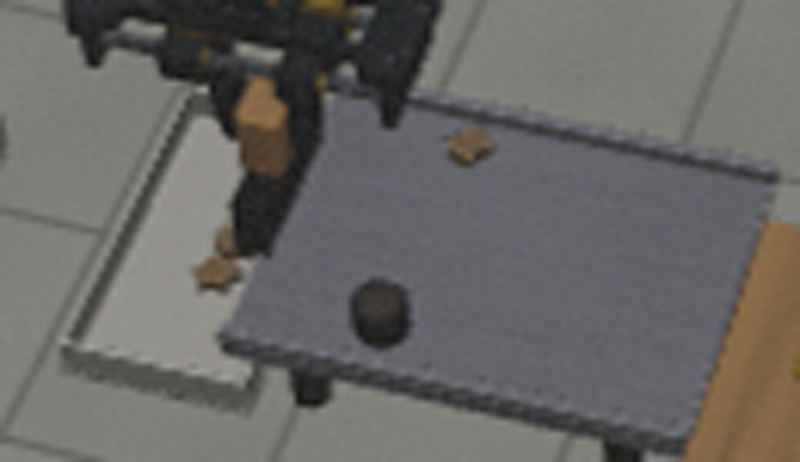

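Four chips are off the plate: two show in the tray at (215,265) and the others are hidden by the blade. One remains on the plate at crop (470,145). The sample at (380,312) is untouched. I locate the leftover chip for a second pass.

Run:
```python
from h import *
s=cv2.imread("pics/scene4.png");h=cv2.cvtColor(s,cv2.COLOR_BGR2HSV)[155:190,235:280]
m=((h[...,0]<22)&(h[...,1]>70)).astype(np.uint8);n,l,st,ce=cv2.connectedComponentsWithStats(m);k=1+np.argmax(st[1:,4]);print(st[k])
p=ce[k]+[235,155];print("chip",p,plane("scene",p,.066))
C=lambda x,y:(180+x/6.154,150+y/6.16)
# far rim inner lower edge at plate top, two points
for q in[(430,107),(770,184),(600,146)]:print("rim inner foot",plane("scene",C(*q),.060))
```

```text
[18 16  7  5 24]
chip [255.66666667 173.08333333] [ 0.45604361 -0.05859813  0.066     ]
rim inner foot [ 0.43190386 -0.08847665  0.06      ]
rim inner foot [0.43244149 0.11190076 0.06      ]
rim inner foot [0.43252929 0.0128443  0.06      ]
```

>>> step_arm(targets=[[[-2, 0, 0], [0, 0, 0], 1], [[-4.5, 0, 0], [0, 0, 0], 1], [[-5, 3, -1], [0, 0, 0], 1], [[-5, 7, -2], [0, 0, 0], 1], [[-5, 11, -2.8], [0, 0, 0], 1], [[-5, 14, -2.8], [0, 0, 0], 1], [[-4, 14, -2.8], [0, 0, 0], 1], [[-2, 14, -2.8], [0, 0, 0], 1], [[-0.6, 14, -2.8], [0, 0, 0], 1], [[-0.4, 14, -2.8], [0, 0, 0], 1]])

```text
t: 7.48
eef_pos: [0.4844, -0.0086, 0.1144]
tool_rot: [[-0.004, -0.023, 1.0], [0.002, 1.0, 0.023], [-1.0, 0.002, -0.004]]
ft_force: [-0.8, 0.7, -1.1]
opening: 0.0258
```

>>> step_arm(targets=[[[0, 0, 0], [0, 0, 0], 1], [[0, 0, 0], [0, 0, 0], 1]])

```text
t: 7.65
eef_pos: [0.4845, -0.0087, 0.1146]
tool_rot: [[-0.004, -0.023, 1.0], [0.002, 1.0, 0.023], [-1.0, 0.002, -0.004]]
ft_force: [0.2, 0.5, -1.5]
opening: 0.0257
```

Run:
```python
from h import *
go(.486,-.015,.1123,91.2,"to start")
```

```text
to start shift [ 0.23 -0.63  0.14] turn [ 0.13 -0.22 -0.12] t 7.65
```

>>> step_arm(targets=[[[0.2, -0.6, 0.15], [0, 0, 0], 1], [[0.2, -1.5, 0.15], [0, 0, 0], 1], [[0.2, -2.4, 0.15], [0, 0, 0], 1], [[0.2, -3.3, 0.15], [0, 0, 0], 1], [[0.2, -4.2, 0.15], [0, 0, 0], 1], [[0.2, -5.1, 0.15], [0, 0, 0], 1], [[0.2, -6, 0.15], [0, 0, 0], 1], [[0.2, -6.9, 0.15], [0, 0, 0], 1], [[0.2, -7.8, 0.15], [0, 0, 0], 1], [[0.2, -8.7, 0.15], [0, 0, 0], 1]])

```text
t: 8.48
eef_pos: [0.488, -0.0966, 0.1124]
tool_rot: [[-0.004, -0.023, 1.0], [0.002, 1.0, 0.023], [-1.0, 0.002, -0.004]]
ft_force: [-0.0, 0.0, -1.8]
opening: 0.0259
```

>>> step_arm(targets=[[[0, -0.9, 0], [0, 0, 0], 1], [[0, -1.8, 0], [0, 0, 0], 1], [[0, -2.7, 0], [0, 0, 0], 1], [[0, -3.6, 0], [0, 0, 0], 1], [[0, -4.5, 0], [0, 0, 0], 1], [[0, -5.2, 0], [0, 0, 0], 1], [[0, -5.4, 0], [0, 0, 0], 1], [[0, -5.4, 0], [0, 0, 0], 1], [[0, -5.4, 0], [0, 0, 0], 1]])

```text
t: 9.23
eef_pos: [0.4892, -0.1504, 0.1123]
tool_rot: [[-0.004, -0.023, 1.0], [0.002, 1.0, 0.023], [-1.0, 0.002, -0.004]]
ft_force: [0.7, -0.6, -2.2]
opening: 0.0255
```

>>> step_arm(targets=[[[-1.5, 0, 0], [0, 0, 0], 1], [[-4, 0, 0], [0, 0, 0], 1], [[-5, 2, 0], [0, 0, 0], 1], [[-5.5, 5, 0], [0, 0, 0], 1], [[-5.5, 9, 0], [0, 0, 0], 1], [[-5.5, 13, 0], [0, 0, 0], 1], [[-5.5, 17, 0], [0, 0, 0], 1], [[-5.5, 21, 0], [0, 0, 0], 1], [[-5.5, 24, 0], [0, 0, 0], 1], [[-5.5, 24, 0], [0, 0, 0], 1]])

```text
t: 10.07
eef_pos: [0.4829, 0.0943, 0.1679]
tool_rot: [[-0.004, -0.028, 1.0], [0.003, 1.0, 0.028], [-1.0, 0.004, -0.004]]
ft_force: [0.6, 0.4, -0.9]
opening: 0.0258
```

Run:
```python
from h import *
s=camera("scene");t=camera("top");st=read_state();print(st["eef_pos"],np.round(st["tool_rot"],3).tolist(),st["t"])
cv2.imwrite("pics/scene5.png",s);cv2.imwrite("pics/top5.png",t)
cv2.imwrite("pics/c5.png",cv2.resize(np.vstack([s[150:235,180:320],t[205:300,260:400]]),None,fx=3.3,fy=3.3,interpolation=cv2.INTER_CUBIC))
go(.460,.398,.17,79.3,"rest")
```

```text
[0.48357137 0.09047669 0.16782445] [[-0.004, -0.026, 1.0], [0.002, 1.0, 0.026], [-1.0, 0.002, -0.004]] 10.1667
rest shift [-0.14 30.8  -1.56] turn [12.18 -0.25 -0.1 ] t 10.17
```

View pics/c5.png

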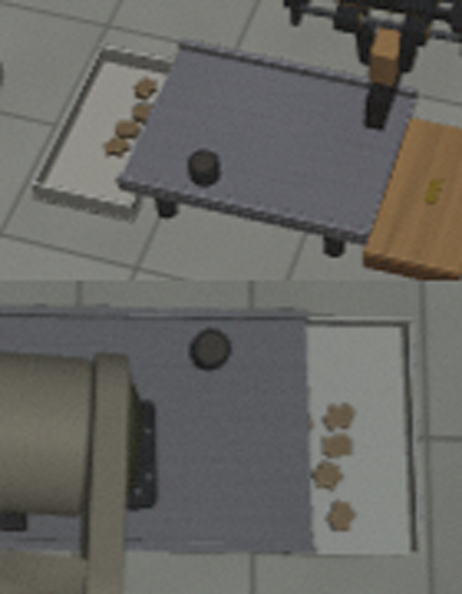

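Plate is clear apart from the standing sample. Four chips are plain in the tray and a fifth peeks out from under the plate's edge at (312,425) in the lower half; I check it while returning the scraper.

>>> step_arm(targets=[[[0, 3, -0.2], [2, 0, 0], 1], [[0, 7, -0.4], [4, 0, 0], 1], [[-0.1, 11, -0.6], [6, 0, 0], 1], [[-0.1, 15, -0.8], [8, 0, 0], 1], [[-0.1, 19, -1], [10, 0, 0], 1], [[-0.1, 23, -1.2], [12, 0, 0], 1], [[-0.1, 27, -1.4], [12.2, -0.2, 0], 1], [[-0.1, 30, -1.6], [12.2, -0.2, 0], 1], [[-0.1, 30.8, -1.6], [12.2, -0.2, 0], 1], [[-0.1, 30.8, -1.6], [12.2, -0.2, 0], 1]])

```text
t: 11.0
eef_pos: [0.4597, 0.3986, 0.169]
tool_rot: [[-0.001, 0.185, 0.983], [0.001, 0.983, -0.185], [-1.0, 0.001, -0.001]]
ft_force: [0.0, -0.0, -1.7]
opening: 0.0262
```

>>> step_arm(targets=[[[0, 0, 0], [0, 0, 0], 1]])

```text
t: 11.08
eef_pos: [0.4602, 0.3973, 0.1688]
tool_rot: [[-0.001, 0.185, 0.983], [0.001, 0.983, -0.185], [-1.0, 0.0, -0.001]]
ft_force: [-0.7, -0.6, -1.3]
opening: 0.026
```

Run:
```python
from h import *
s=camera("scene");t=camera("top");cv2.imwrite("pics/scene6.png",s);cv2.imwrite("pics/top6.png",t)
go(.460,.398,.0568,79.3,"place")
a=cv2.resize(t[235:300,335:400],(455,455),interpolation=cv2.INTER_CUBIC)
h=cv2.cvtColor(t,cv2.COLOR_BGR2HSV);m=((h[...,0]<22)&(h[...,1]>50)).astype(np.uint8);m[:,:258]=0;m[:205]=0;m[300:]=0;m[:,400:]=0
n,l,st,ce=cv2.connectedComponentsWithStats(m)
for k in range(1,n):print(st[k],plane("top",ce[k],.01))
print("edge",plane("top",(354,255),.06))
b=cv2.resize(s[155:220,185:250],(455,455),interpolation=cv2.INTER_CUBIC)
c=np.hstack([a,b]);cv2.imwrite("pics/c6.png",cv2.resize(c,(800,400)))
```

```text
place shift [11.22  0.09 -0.04] turn [-0.04 -0.08 -0.04] t 11.18
[359 243   8   7  43] [ 0.54378411 -0.18415153  0.01      ]
[354 248   1   1   1] [ 0.53733031 -0.15998088  0.01      ]
[358 252   8   7  42] [ 0.51912989 -0.18119155  0.01      ]
[355 260   8   8  43] [ 0.49391828 -0.17243432  0.01      ]
[360 272   7   9  44] [ 0.46001211 -0.1838425   0.01      ]
edge [ 0.51316009 -0.14871446  0.06      ]
```

View pics/c6.png

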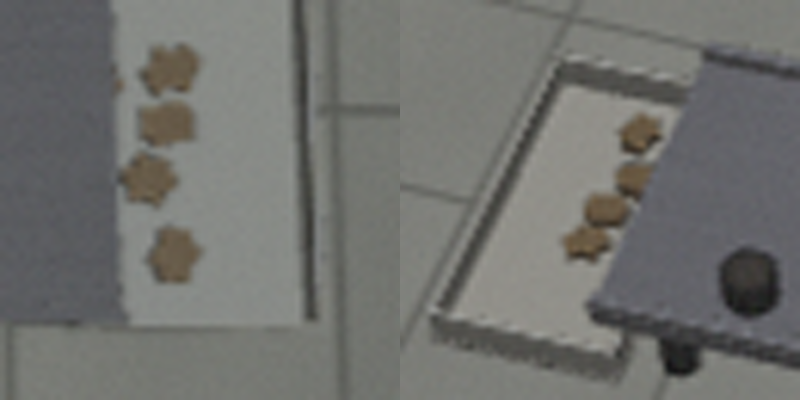

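The fifth chip's tip shows at (118,85) in the left half, under the plate's lip. It casts to the tray floor about 20 mm inside the near wall, so it lies in the tray. Now I place the scraper.

>>> step_arm(targets=[[[3, 0, 0], [0, 0, 0], 1], [[6, 0, 0], [0, 0, 0], 1], [[8.5, 0, 0], [0, 0, 0], 1], [[10, 0, 0], [0, 0, 0], 1], [[10.7, 0.1, 0], [0, 0, 0], 1], [[11, 0.1, 0], [0, 0, 0], 1], [[11.15, 0.1, 0], [0, 0, 0], 1], [[11.2, 0.1, 0], [0, 0, 0], 1], [[11.2, 0.1, 0], [0, 0, 0], 1]])

```text
t: 11.93
eef_pos: [0.4609, 0.3981, 0.058]
tool_rot: [[0.0, 0.187, 0.982], [0.002, 0.982, -0.187], [-1.0, 0.002, -0.0]]
ft_force: [0.5, -0.0, -1.8]
opening: 0.0257
```

>>> step_arm(targets=[[[0.1, 0, 0], [0, 0, 0], 1], [[0.15, 0, 0], [0, 0, 0], 1], [[0.2, 0, 0], [0, 0, 0], 1], [[0.2, 0, 0], [0, 0, 0], 1]])

```text
t: 12.27
eef_pos: [0.461, 0.3982, 0.0563]
tool_rot: [[0.001, 0.187, 0.982], [0.002, 0.982, -0.187], [-1.0, 0.002, 0.0]]
ft_force: [-0.6, 0.6, 0.1]
opening: 0.0259
```

Weight has come off the wrist (force −1.8 to about 0 N), so the block is standing. I release and rise.

>>> step_arm(targets=[[[0, 0, 0], [0, 0, 0], 3], [[0, 0, 0], [0, 0, 0], 4], [[0, 0, 0], [0, 0, 0], 6], [[0, 0, 0], [0, 0, 0], 7], [[0, 0, 0], [0, 0, 0], 7], [[0, 0, 0], [0, 0, 0], 7], [[0, 0, 0], [0, 0, 0], 7]])

```text
t: 12.85
eef_pos: [0.461, 0.3982, 0.0563]
tool_rot: [[0.001, 0.187, 0.982], [0.002, 0.982, -0.187], [-1.0, 0.002, 0.0]]
ft_force: [0.5, 0.1, -0.1]
opening: 0.0682
```

>>> step_arm(targets=[[[-2, 0, 0], [0, 0, 0], 7], [[-5, 0, 0], [0, 0, 0], 7], [[-8, 0, 0], [0, 0, 0], 7], [[-12, 0, 0], [0, 0, 0], 7], [[-15, 0, -3], [0, 0, 0], 7], [[-15, 0, -7], [0, 0, 0], 7], [[-15, 2, -11], [0, 0, 0], 7], [[-15, 4, -14], [0, 0, 0], 7], [[-15, 4, -14], [0, 0, 0], 7], [[-15, 4, -14], [0, 0, 0], 7]])

```text
t: 13.68
eef_pos: [0.3295, 0.4642, 0.2065]
tool_rot: [[0.001, 0.183, 0.983], [0.002, 0.983, -0.183], [-1.0, 0.002, 0.0]]
ft_force: [-0.3, 0.2, -0.3]
opening: 0.07
```

Run:
```python
from h import *
s=camera("scene");t=camera("top");st=read_state();print(st["eef_pos"],st["opening"],st["t"])
cv2.imwrite("pics/top7.png",t)
a=cv2.resize(s[90:300,130:450],(800,525),interpolation=cv2.INTER_CUBIC);cv2.imwrite("pics/c7.png",a)
```

```text
[0.33129909 0.46296529 0.20628576] 0.07042613114168227 13.7833
```

View pics/c7.png

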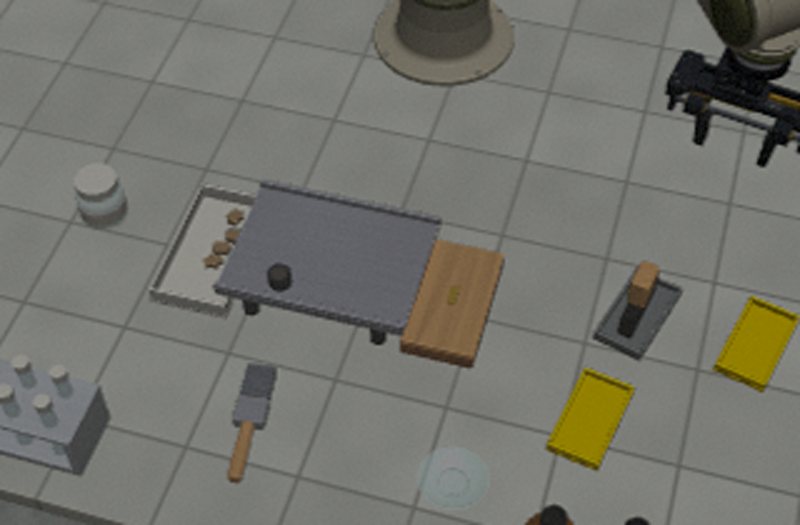

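The last view shows the scraper upright in the grey rest at (640,300), the plate clear with the sample at (279,276), chips in the tray at (225,235), and everything else in place. I hand the job in.

```bash
python3 -c "
from bench import *
print(close_job())"
```

```text
the job is handed in; nothing more can be done
None
```

I swept all five chips off the plate into the white tray in two passes. I then stood the scraper upright in its grey rest, let go and handed the job in at about 13.8 s.

**Final checks:**
- **Chips:** the plate is clear of chips and four are plainly visible in the tray. Of the fifth I could see only a tip under the plate's overhanging end. Its position fits lying on the tray floor against the near wall, so I inferred this one rather than saw it fully.
- **Second pass:** the first pass left one chip near the far rim, and a second pass took it off.
- **Sample:** it is still standing where it was, and I saw no contact with it.
- **Scraper:** it is upright in the grey rest. The wrist force fell to about zero before release, so the block was standing when I let go.
- **Other things:** the jar, dish, brush and yellow rests looked unmoved in the last picture.
- **Forces:** the readings at the end of each move stayed below about 3 N.

**Disagreement:** the two cameras differed by about 5 mm along y. I mostly used the scene camera, which agreed with the known tool position to about 2 mm.

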